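# Put the tall transformer on the test board and aim the inspection camera at it

### The job

Take the tall, narrow transformer from among the lower, wider ones and set it down gently, standing upright in the middle of the wooden test board, and let go of it. Then swivel and tilt the inspection camera on its stand until it looks straight at the middle of that transformer. Leave the two wide transformers where they are.

Things in the scene. Friction and masses are not known exactly. Their poses are not given: they have to be found in the camera images.
- unit: The tall transformer: upright black core 60 mm (its x) by 42 mm (its y) and 80 mm high; the yellow winding bulges 10 mm out of both y faces (62 mm over the windings) between heights 12 and 68 mm; a thin steel foot plate 60 by 66 mm, 3 mm thick, lies under it. Its two plain x faces (60 mm apart, full height) are the place to grip. About 0.75 kg, loose. Origin: centre of the underside, z up.
- unit_mid (a point): The middle of the tall transformer, 40 mm above its underside: the point the camera must look at. Axes as unit.
- wide_a: A lower, wider transformer of the same make, 84 mm (x) by 68 mm (y) by 54 mm high, loose, 1.2 kg; a bystander near the tall one. Origin: centre of the underside.
- wide_b: Another like wide_a; a bystander.
- board: The fixed test board: a light wooden plate 170 mm (x) by 150 mm (y) by 18 mm thick on a low red tray; its top is 40 mm above the origin, which is the centre of the underside, on the bench.
- pivot (a point): The point where the camera's vertical swivel axis and level tilt axis cross, 210 mm above the bench on the fixed stand (round steel foot 120 mm across, slim post). Its frame belongs to the fixed stand and does not turn with the camera: z up; x is the direction in which the camera looks, level, when both joints read 0. The line of sight passes through this point at every setting.
- swivel (a joint): Swivel of the camera about the vertical axis through the pivot, rad, positive anticlockwise from above, 0 when it looks along the stand's x; range -3.0 to 1.0. Stiff with friction (0.25 N m) and stays where it is left.
- tilt (a joint): Tilt of the camera about the level axis through the pivot, across the line of sight, rad; 0 is level, positive is nose down; range -0.5 to 1.0. Stiff with friction (0.3 N m) and stays where it is left.
- lens (a point): Centre of the front of the lens of the camera (grey box 110 by 64 by 56 mm centred on the pivot, between the arms of a yoke 108 mm wide over all; black lens barrel 50 mm across in front), 95 mm ahead of the pivot on the line of sight. Its x axis is the line of sight, pointing forward; y runs to the camera's left along the tilt axis.
- grip (a point): Centre of the round black grip by which the camera is moved: an upright disc 30 mm across and 16 mm thick, flat sides to the camera's left and right (its y), on a thin bent stem behind the camera, 90 mm behind and 50 mm above the pivot in the camera's own axes (those of lens). It can be pinched across its flat sides from above, and can then turn between the fingers as the camera tilts.
There are look-alikes about, which are no part of the job. What is meant by the board is not turquoise, and is the larger of those in its own colour.

How it is judged (in metres and radians):
On the way, in this order (a step that is already met when the one before it is completed fails the run):
1. the tall transformer stands upright and released in the middle of the board (x of unit in the frame of board between -0.03 and 0.03 m and y of unit in the frame of board between -0.03 and 0.03 m and z of unit in the frame of board between 0.036 and 0.044 m and angle between unit's own z axis and vertical below 0.087 rad and linear speed of unit below 0.02 m/s and contact force between the fingers and unit below 0.3 N), for 0.2 s.
2. the camera looks at the middle of the tall transformer (y of unit_mid in the frame of lens between -0.02 and 0.02 m and z of unit_mid in the frame of lens between -0.02 and 0.02 m and x of unit_mid in the frame of lens above 0.02 m and velocity of joint swivel between -0.05 and 0.05 rad/s and velocity of joint tilt between -0.05 and 0.05 rad/s), for 0.2 s.
At the end, for the whole second after the job is handed in: The tall transformer is upright (5 degrees), at rest, released on the board, within 30 mm of its centre along each board axis; the camera, at rest, has its line of sight within 20 mm, sideways and up-down, of the transformer's middle, ahead of the lens; wide ones within 30 mm of their start (all of step 1 and all of step 2 and distance of each of wide_a, wide_b from where it was at the start of the episode below 0.03 m); the robot touches nothing.
It fails at once if a wide transformer was moved by more than 30 mm (distance of any of wide_a, wide_b from where it was at the start of the episode above 0.03 m).
It fails at once if the tall transformer was dropped or banged onto the board (over 100 N) (contact force between unit and board above 100 N).
It also fails if it takes over 67 s, if anything falls off the work surface, if the arm or the gripper's body presses on something with over 40 N, if the wrist force passes 120 N, or if a joint passes its speed limit or range.

### The arm

A 6-joint arm with a two-finger parallel gripper is mounted at the origin on the work surface. World frame = base frame: x ahead of the robot, y to its left, z up, the work surface at z = 0. Lengths are in mm, angles in rad, forces in N, time in s.
With the tool pointing down it reaches from about 275 to 750 mm from the base axis. Payload 10.2 kg.
Tool frame: the origin (TCP) lies at the very end of the fingers, on their centre line; the grasp point (between the pads) lies 19 mm behind it (ctrl.hold_point_z is the distance from the TCP to the grasp point, in mm); z points along the fingers, y is the direction in which the jaws open and shut (so a half turn about z gives the same grasp; the last joint's range is limited). The gripper opens to 85 mm and grips with 20 to 120 N. Pads are 22 mm wide; open, the fingers measure 114 mm over their backs; the gripper's body (76 mm by 85 mm) begins 54 mm behind the grasp point. The pads swing forward as they close: fully open they stand 13 mm farther back than shut.
Start: joints at [-1.422, 0.313, 1.498, -0, 1.331, -0.223], TCP at [190.717, -489.14, 231.294] pointing down, gripper open.
Joint ranges: [-2.94, 2.94], [-0.97, 2.17], [0.19, 2.56], [-1.23, 4.37], [0.02, 3.11], [-2.88, 2.88]. Speed limits (rad/s): [2.39, 2.39, 3.01, 3.14, 3.14, 3.14].

### API

Orientations are given as a unit quaternion [w, x, y, z].
In Python, from rig import readout, cams, workorder, spotter, ctrl gives the robot as it stands.
- The arm moves only by the tool step_arm, never from a script. Its argument "plan" is text: rows parted by semicolons, each of 5 numbers parted by spaces: the shift along the tool's x, y, z in cm, then the turn about the tool's z in degrees, then the opening in per cent of the stroke, from 0 (shut) to 100 (fully open). In form: x y z twist gripper; .... A call has 1 to 10 rows; each row is the pose to reach, as a shift and turn from the pose commanded when the call began, along the tool's axes at that moment; what a row does not reach only later rows make up. A row lasts 1/10 s, in which the tool goes at most 50 mm and 8.59 degrees, less where a joint would pass 70% of its speed; a pose out of reach is approached as far as the arm can. A call with a gripper value outside its range is refused whole. The fingers move at their own pace and stop on an object; "grip_force" is the grip in N (left out, the last holds). Time passes only in rows, so rows that repeat a pose let the fingers close. It gives the time, the measured TCP pose, the force and the opening at its end, in the units of the state.
- readout.sense(): the state, without advancing time (a new reading comes with each control period).
- cams.capture(name): name is "side" or "top"; returns (picture, depth): 400x640x3 uint8, red, green, blue; 400x640 float32, mm along the optical axis (not along the pixel's ray), 0 where there is no reading.
- cams.camera_info(name): a dict with "vfov" (degrees; the focal length in pixels is half the picture's height over the tangent of half this angle, whatever the lens; pixels are square), "cx", "cy" (the principal point, pixels), "k1" (the pictures are not rectified: a ray, as slopes to the right and down, at radius r is drawn at 1 + k1 r^2 times it, then the intrinsics apply), "rvec" (rotation vector, rad) and "tvec" (3), from world to camera coordinates, as OpenCV has them. Camera axes: x right, y down, z forward; pixel columns grow to the right and rows downward; lengths in mm; the calibration is good to about 2 mm. A picture is of the moment at which its call begins. camera_info takes no time and is no camera call.
- workorder.finish_job(): hands the job in, once; it reports no verdict.
Trained networks look in the newest picture that a camera, given by its name, has taken for a name from the list of things; names that differ only in an ending like _2 or _b are one class to them, and where a whole thing is asked for, a point or a joint stands for the part that bears it (a point fixed in the world has none). Each returns a list of dicts, best first, with "conf" (0 to 1); they miss things now and then, are a little off and sometimes report something else, mostly with a low value. They report only what shows in the picture. A call takes as long as a camera call. They do not tell look-alikes from the thing itself.
- spotter.regions_of(camera, target): "pixels" (400x640 bool, what is visible of it) and "extent" ([centre column, centre row, width, height] in pixels, round what is visible of it).
The state is a dict: "time_s": time; "joints": joint angles; "dq": joint speeds; "tau": joint torques, N m; "eef_pos": TCP position; "ee_rot": TCP orientation; "force": force on the tool from outside, world axes, zero at the start; "wrist_torque": the same for the moment, N m; "grip_width": opening from 0.0 (shut) to 1.0 (fully open).
Only numpy, scipy, OpenCV 4.12 (cv2) and the standard library are available. Lean on these libraries where they do the work, as an engineer would, in place of code of your own. Each camera call takes 0.05 s, during which the arm holds its last target. There are 200 camera calls.

## Working session

There is one attempt and no reset: what is moved stays moved. The work goes in short steps, Python scripts to look and compute and a tool call to move; the robot and the scene stay as the last step left them, time stands still between calls to the robot, and variables do not carry over. Pictures are saved under pics/ and viewed, about 8 in all and at most 12, crops included, and the job is handed in when it is done.

Besides the shell and the picture viewer there is one more tool, called after "Call:" by a JSON object that holds its "method" and its "body", one argument or row to a line. step_arm: Moves the arm, as the interface text tells. Its arguments: {"type":"object","properties":{"plan":{"type":"string"},"grip_force":{"type":"number"}},"required":["plan"]}

```bash
ls; mkdir -p pics
cat > h.py <<'E'
import numpy as np, cv2
from rig import readout, cams, workorder, spotter, ctrl
def cal(n):
    i=cams.camera_info(n); f=200/np.tan(np.radians(i['vfov'])/2)
    R=cv2.Rodrigues(np.array(i['rvec'],float))[0]; return i,f,R,np.array(i['tvec'],float).ravel()
def cloud(n,depth):
    "world xyz per pixel (400x640x3), nan where none"
    i,f,R,t=cal(n); v,u=np.mgrid[0:400,0:640].astype(float)
    xd=(u-i['cx'])/f; yd=(v-i['cy'])/f; x,y=xd.copy(),yd.copy()
    for _ in range(30):
        s=1+i['k1']*(x*x+y*y); x,y=xd/s,yd/s
    d=np.where(depth>0,depth,np.nan)
    return (np.stack([x*d,y*d,d],-1)-t)@R
def proj(n,P):
    i,f,R,t=cal(n); c=np.atleast_2d(P)@R.T+t; x=c[:,0]/c[:,2]; y=c[:,1]/c[:,2]; s=1+i['k1']*(x*x+y*y)
    return np.stack([x*s*f+i['cx'],y*s*f+i['cy']],-1)
E
python3 - <<'E'
from h import *
print(readout.sense())
for n in ('side','top'):
    p,d=cams.capture(n); cv2.imwrite(f'pics/{n}0.png',p[:,:,::-1]); np.savez(f'{n}0.npz',p=p,d=d)
    C=cloud(n,d); i,f,R,t=cal(n); print(n,i,'cam at',-R.T@t)
    for k in ('unit','wide_a','board','pivot','lens','grip','swivel'):
        try:
            for r in spotter.regions_of(n,k)[:4]:
                q=C[r['pixels']]; q=q[~np.isnan(q[:,0])]
                print(k,round(r['conf'],2),np.round(r['extent']),r['pixels'].sum(),np.round(np.median(q,0)),np.round(np.percentile(q,[2,98],axis=0)).tolist())
        except Exception as e: print(k,e)
E
```

```text
pics
{'time_s': 0.0, 'joints': array([-1.42240880e+00,  3.13450940e-01,  1.49842346e+00, -2.34505031e-05,
        1.33096057e+00, -2.23411680e-01]), 'dq': array([ 1.38945004e-03, -1.64090679e-04, -1.45889182e-04,  1.42366062e-04,
        3.19906836e-05,  4.57866683e-04]), 'tau': array([ 5.86667793e-04, -4.12265754e+01, -2.59737736e+01, -1.51826798e-04,
        4.21664648e-03, -6.44958732e-06]), 'eef_pos': array([ 190.66896753, -488.89157878,  230.73970886]), 'ee_rot': array([-6.21150882e-04,  9.82769669e-01,  1.84833418e-01,  1.19156715e-05]), 'force': array([-0.33397257, -0.18770752, -0.72686238]), 'wrist_torque': array([0.03001896, 0.03237072, 0.0113712 ]), 'grip_width': 0.9992932257744155}
side {'vfov': 47.011283299200926, 'cx': 323.5316506396991, 'cy': 196.3463559877904, 'k1': 0.0287622749455263, 'rvec': array([ 0.53625913, -2.58328095,  1.29241158]), 'tvec': array([ 458.57739189,  234.08946575, 1413.72948258])} cam at [  -3.76514454 1087.690081   1039.53752392]
unit 0.9 [369. 161.  23.  26.] 405 [ 487. -413.   49.] [[460.0, -451.0, -1.0], [525.0, -397.0, 83.0]]
unit 0.18 [286. 2
[... 1687 characters left out ...]
ard 0.92 [327. 216.  57.  66.] 3077 [488. -19.  38.] [[404.0, -95.0, 29.0], [574.0, 56.0, 45.0]]
board 0.72 [180. 152.  44.  42.] 1272 [649. 433.  25.] [[589.0, 375.0, 18.0], [713.0, 489.0, 32.0]]
board 0.59 [181. 264.  42.  46.] 1641 [317. 380.  27.] [[260.0, 328.0, 17.0], [376.0, 433.0, 33.0]]
pivot 0.97 [229. 187.  59.  75.] 2697 [501. 235. 229.] [[416.0, 192.0, -1.0], [596.0, 291.0, 259.0]]
pivot 0.52 [469. 230.  28.  28.] 628 [ 480. -425.   73.] [[454.0, -462.0, -2.0], [515.0, -403.0, 83.0]]
grip 0.72 [229. 187.  56.  76.] 2623 [501. 235. 230.] [[415.0, 192.0, 7.0], [594.0, 288.0, 259.0]]
grip 0.66 [227. 187.  35.  73.] 1749 [509. 241. 235.] [[411.0, 207.0, -1.0], [598.0, 306.0, 261.0]]
```

Run:
```python
import cv2,numpy as np
a=cv2.imread('pics/top0.png'); s=cv2.imread('pics/side0.png')
A=cv2.resize(a[120:330,150:510],None,fx=2.2,fy=2.2,interpolation=cv2.INTER_CUBIC)
cv2.imwrite('pics/topc.png',A[:600,:800])
S=cv2.resize(s[130:370,170:410],None,fx=2.5,fy=2.5,interpolation=cv2.INTER_CUBIC)
cv2.imwrite('pics/sidec.png',S)
```

```text
(no output)
```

View pics/topc.png

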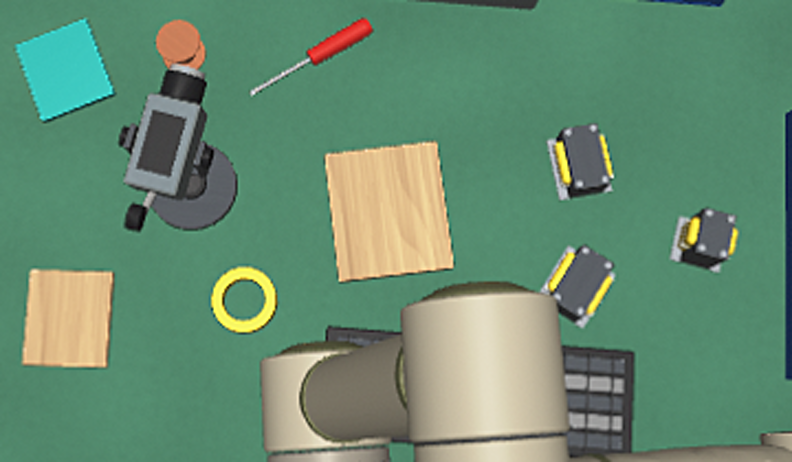

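View pics/sidec.png

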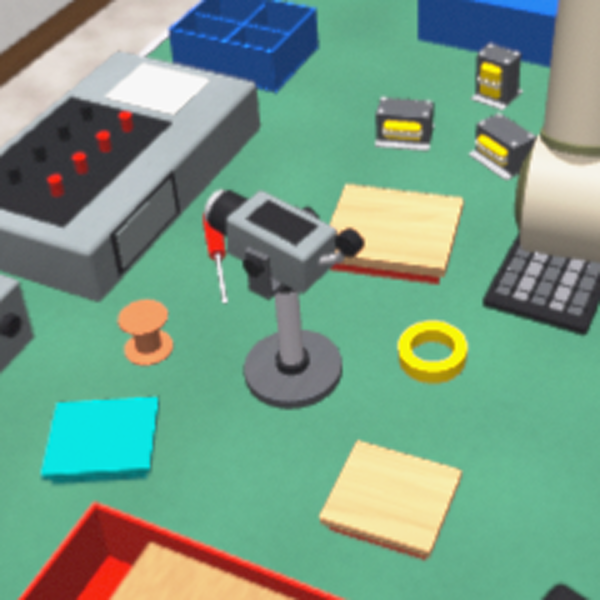

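Run:
```python
from h import *
def rect(q,nm):
    r=cv2.minAreaRect(q[:,:2].astype(np.float32)); print(nm,len(q),'c',np.round(r[0],1),'size',np.round(r[1],1),'ang',round(r[2],1),'z',np.round(np.median(q[:,2]),1))
for n in ('top','side'):
    z=np.load(n+'0.npz'); p=z['p'].astype(int); C=cloud(n,z['d']); X,Y,Z=C[...,0],C[...,1],C[...,2]
    m=(abs(X-485)<70)&(abs(Y+425)<60)&(Z>74)&(Z<90); rect(C[m],n+' unit top')
    m=(abs(X-485)<70)&(abs(Y+425)<60)&(Z>5)&(Z<90); rect(C[m],n+' unit all')
    m=(abs(X-485)<120)&(abs(Y+15)<110)&(Z>34)&(Z<46)&(p[...,0]>p[...,2]+25); rect(C[m],n+' board top')
    m=(abs(X-500)<100)&(abs(Y-245)<100)&(Z>4)&(Z<20)&(p.max(-1)-p.min(-1)<30); q=C[m]
    c,r=cv2.minEnclosingCircle(q[:,:2].astype(np.float32)); print(n,'foot',len(q),np.round(c,1),r, np.median(q[:,2]))
    A=np.c_[q[:,:2],np.ones(len(q))]
    m=(abs(X-500)<80)&(abs(Y-245)<80)&(Z>30)&(Z<140); q=C[m]; print(n,'post',len(q),np.round(np.median(q,0),1) if len(q) else '')
    m=(abs(X-500)<130)&(abs(Y-245)<100)&(Z>150); q=C[m]; rect(q,n+' cam all'); print(np.round(np.percentile(q,[1,50,99],axis=0)).tolist())
    # grip: dark, near x 400-440
    m=(X>390)&(X<450)&(Y>240)&(Y<330)&(Z>150)&(p.max(-1)<60); q=C[m]; print(n,'grip',len(q),np.round(np.median(q,0),1),np.round(np.percentile(q,[3,97],axis=0)).tolist() if len(q) else '')
    m=(X>540)&(X<640)&(Y>170)&(Y<300)&(Z>140)&(p.max(-1)<60); q=C[m]; print(n,'lens',len(q),np.round(np.median(q,0),1),np.round(np.percentile(q,[3,97],axis=0)).tolist() if len(q) else '')
    # body: grey box top plane
    m=(abs(X-500)<55)&(abs(Y-250)<50)&(Z>215); q=C[m]; c=q.mean(0); u,s,v=np.linalg.svd(q-c,full_matrices=False); print(n,'bodytop',len(q),np.round(c),np.round(v[2],3),np.round(s/np.sqrt(len(q)),1),'axis',np.round(v[0],3))
```

```text
top unit top 305 c [ 485.7 -432.9] size [42.6 61.2] ang 80.9 z 78.7
top unit all 599 c [ 486.1 -424.8] size [133.7 103.9] ang 3.9 z 74.5
top board top 2715 c [491.  -19.5] size [170.5 149.9] ang 11.7 z 38.5
top foot 654 [506.9 243.2] 59.439449310302734 13.782453041249344
top post 34 [500.3 233.8  51.4]
top cam all 1866 c [503.8 244.1] size [196.7 108.2] ang 11.8 z 234.9
[[407.0, 193.0, 179.0], [508.0, 239.0, 235.0], [598.0, 293.0, 264.0]]
top grip 85 [414.6 258.2 260.5] [[403.0, 252.0, 244.0], [427.0, 268.0, 267.0]]
top lens 220 [575.5 223.6 235. ] [[543.0, 206.0, 208.0], [591.0, 253.0, 243.0]]
top bodytop 1200 [503. 244. 234.] [ 0.096 -0.016 -0.995] [29.3 22.3  5.9] axis [-0.966  0.241 -0.098]
side unit top 92 c [ 492.4 -430.1] size [45.9 62.6] ang 80.8 z 79.7
side unit all 363 c [ 484.7 -410. ] size [147.8  94.1] ang 14.6 z 54.3
side board top 1276 c [496.5 -15. ] size [170.9 158.7] ang 11.4 z 40.4
side foot 731 [513.5 248.4] 61.69932174682617 16.330624382662574
side post 270 [507.  257.4  84.8]
side cam all 1636 c [508.5 250.1] size [194.9 106. ] ang 14.2 z 233.1
[[409.0, 207.0, 166.0], [508.0, 266.0, 233.0], [603.0, 300.0, 265.0]]
side grip 73 [418.4 268.6 257. ] [[408.0, 260.0, 245.0], [434.0, 274.0, 267.0]]
side lens 73 [586.6 253.8 233.2] [[542.0, 229.0, 216.0], [598.0, 260.0, 243.0]]
side bodytop 835 [504. 258. 234.] [-0.095  0.195  0.976] [29.5 21.8  5.9] axis [-0.986  0.115 -0.119]
```

```bash
cat >> h.py <<'E'
from scipy.spatial.transform import Rotation as Ro
def go(P,ydir=None):
    "shift (cm) in tool axes and twist (deg) to world target P (mm), jaws along ydir (deg)"
    s=readout.sense(); w,x,y,z=s['ee_rot']; R=Ro.from_quat([x,y,z,w]).as_matrix()
    d=R.T@(np.array(P)-s['eef_pos'])/10; a=np.degrees(np.arctan2(R[1,1],R[0,1])); tw=None
    if ydir is not None: tw=-((ydir-a+90)%180-90)
    print('t',round(s['time_s'],2),'tcp',np.round(s['eef_pos'],1),'ydir',round(a,1),'shift cm',np.round(d,2),'twist',tw,'F',np.round(s['force'],1),'g',round(s['grip_width'],3),'q',np.round(s['joints'],2))
E
python3 - <<'E'
from h import *
go([488,-431,130],-9.1)
E
```

```text
t 0.8 tcp [ 190.7 -489.1  231.3] ydir -68.7 shift cm [29.81  5.38 10.13] twist -59.5955454513325 F [-0.2 -0.4 -0.6] g 1.003 q [-1.42  0.31  1.5  -0.    1.33 -0.22]
```

Call:
{"method": "step_arm", "body": {
  "plan": "29.8 5.4 10.1 -59.6 100;29.8 5.4 10.1 -59.6 100;29.8 5.4 10.1 -59.6 100;29.8 5.4 10.1 -59.6 100;29.8 5.4 10.1 -59.6 100;29.8 5.4 10.1 -59.6 100;29.8 5.4 10.1 -59.6 100;29.8 5.4 10.1 -59.6 100;29.8 5.4 10.1 -59.6 100;29.8 5.4 10.1 -59.6 100"
}}

```text
time_s: 1.8
eef_pos: [487.1, -431.9, 130.9]
ee_rot: [0.0, 0.762, 0.648, -0.0]
force: [-0.2, -1.2, -0.1]
grip_width: 0.998
```

Run:
```python
from h import *
go([488,-431,31],-9.1)
ims=[]
for n in ('top','side'):
    p,d=cams.capture(n); u,v=proj(n,[488,-431,80])[0].astype(int)
    im=p[v-65:v+65,u-65:u+65,::-1].copy(); im=cv2.resize(im,None,fx=3,fy=3,interpolation=cv2.INTER_CUBIC)
    s=readout.sense()['eef_pos']; t=(proj(n,s)[0]-[u-65,v-65])*3; cv2.circle(im,tuple(t.astype(int)),3,(0,0,255),-1); ims.append(im)
    np.savez(n+'1.npz',p=p,d=d)
cv2.imwrite('pics/pre.png',np.hstack(ims))
```

```text
t 1.8 tcp [ 487.1 -431.9  130.9] ydir -9.3 shift cm [0.11 0.07 9.99] twist -0.17859031509119916 F [-0.2 -1.2 -0.1] g 0.998 q [-0.9   0.67  1.21 -0.    1.26 -0.74]
```

View pics/pre.png

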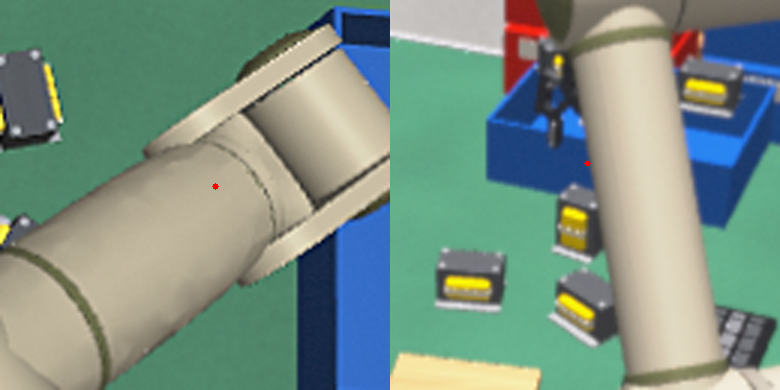

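Run:
```python
from h import *
s=readout.sense(); c=s['eef_pos']; a=np.radians(-9.3); y=np.array([np.cos(a),np.sin(a),0]); x=np.array([-y[1],y[0],0])
u,v=proj('side',[488,-431,80])[0].astype(int)
for k in (42.5,57):
  for b in (-11,11):
    print(k,b,np.round((proj('side',c+k*y+b*x+[0,0,13])[0]-[u-65,v-65])*3+[390,0]))
z=np.load('side1.npz'); C=cloud('side',z['d']); X,Y,Z=C[...,0],C[...,1],C[...,2]
m=(abs(X-535)<45)&(abs(Y+440)<60)&(Z>105)&(Z<175); q=C[m]
for lo in range(110,175,10):
    r=q[(q[:,2]>=lo)&(q[:,2]<lo+10)]
    if len(r)>2: print(lo,len(r),np.round(np.median(r,0)),np.round(np.percentile(r,[5,95],axis=0)).tolist())
m=(abs(X-490)<60)&(abs(Y+430)<50)&(Z>70)&(Z<90); print(cv2.minAreaRect(C[m][:,:2].astype(np.float32)),m.sum())
```

```text
42.5 -11 [564. 143.]
42.5 11 [556. 150.]
57 -11 [554. 140.]
57 11 [546. 147.]
140 6 [ 536. -435.  148.] [[533.0, -442.0, 144.0], [537.0, -430.0, 150.0]]
150 10 [ 535. -439.  154.] [[530.0, -453.0, 151.0], [545.0, -426.0, 158.0]]
160 15 [ 535. -433.  164.] [[532.0, -447.0, 160.0], [547.0, -424.0, 169.0]]
170 7 [ 535. -436.  173.] [[531.0, -444.0, 172.0], [545.0, -425.0, 174.0]]
((493.4494323730469, -429.2659606933594), (51.9433708190918, 58.96238708496094), 82.20579528808594) 94
```

Call:
{"method": "step_arm", "body": {
  "plan": "0.1 0.4 4 0 100;0.1 0.4 7 0 100;0.1 0.4 9 0 100;0.1 0.4 10 0 100;0.1 0.4 10 0 100"
}}

```text
time_s: 2.4
eef_pos: [491.4, -430.8, 29.7]
ee_rot: [-0.001, 0.761, 0.648, 0.0]
force: [0.1, 0.4, -0.3]
grip_width: 1.0
```

Call:
{"method": "step_arm", "body": {
  "plan": "0 0 0 0 50;0 0 0 0 50;0 0 0 0 50;0 0 0 0 50;0 0 0 0 50;0 0 0 0 50",
  "grip_force": 60
}}

```text
time_s: 3.0
eef_pos: [492.3, -431.7, 32.2]
ee_rot: [0.001, 0.761, 0.649, -0.0]
force: [-3.2, 0.5, 6.2]
grip_width: 0.694
```

Call:
{"method": "step_arm", "body": {
  "plan": "0 0 -1 0 50;0 0 -3 0 50;0 0 -6 0 50;0 0 -9 0 50;0 0 -12 0 50;0 0 -15 0 50;0 0 -17 0 50;0 0 -18 0 50;0 0 -18 0 50"
}}

```text
time_s: 3.9
eef_pos: [492.2, -430.9, 211.3]
ee_rot: [0.001, 0.761, 0.649, 0.0]
force: [0.6, 0.3, -6.1]
grip_width: 0.693
```

Run:
```python
from h import *
go([492,-19,212],None)
```

```text
t 3.9 tcp [ 492.2 -430.9  211.3] ydir -9.1 shift cm [40.67 -6.53 -0.12] twist None F [ 0.6  0.3 -6.1] g 0.693 q [-0.9   0.62  1.09  0.    1.43 -0.74]
```

Call:
{"method": "step_arm", "body": {
  "plan": "1 -0.2 0 0 50;3.3 -0.5 0 0 50;6.6 -1 0 0 50;10.6 -1.7 0 0 50;14.6 -2.3 0 0 50;18.6 -2.9 0 0 50;22.6 -3.6 0 0 50;26.6 -4.2 0 0 50;30.6 -4.8 0 0 50;34.2 -5.4 0 0 50"
}}

```text
time_s: 4.9
eef_pos: [491.6, -81.8, 209.0]
ee_rot: [-0.001, 0.761, 0.649, -0.0]
force: [0.3, -0.0, -6.4]
grip_width: 0.693
```

Call:
{"method": "step_arm", "body": {
  "plan": "3 -0.5 0 0 50;5 -0.8 0 0 50;6.2 -1 0 0 50;6.5 -1 0 0 50;6.5 -1 0 0 50;6.5 -1 0 0 50"
}}

```text
time_s: 5.5
eef_pos: [493.2, -19.6, 210.0]
ee_rot: [-0.0, 0.761, 0.648, -0.0]
force: [0.5, -0.5, -5.1]
grip_width: 0.697
```

Run:
```python
from h import *
go([493,-18,72],None)
p,d=cams.capture('side'); C=cloud('side',d); X,Y,Z=C[...,0],C[...,1],C[...,2]
m=(abs(X-495)<120)&(abs(Y+18)<110)&(Z>60)&(Z<200); q=C[m]; print('lowest',np.round(np.percentile(q[:,2],[.5,2,5,20])))
im=p[130:290,240:440,::-1]; cv2.imwrite('pics/over.png',cv2.resize(im,None,fx=3,fy=3,interpolation=cv2.INTER_CUBIC))
```

```text
t 5.5 tcp [493.2 -19.6 210. ] ydir -9.1 shift cm [ 0.16 -0.04 13.8 ] twist None F [ 0.5 -0.5 -5.1] g 0.697 q [-0.28  0.26  1.62 -0.    1.26 -0.12]
lowest [176. 177. 178. 180.]
```

View pics/over.png

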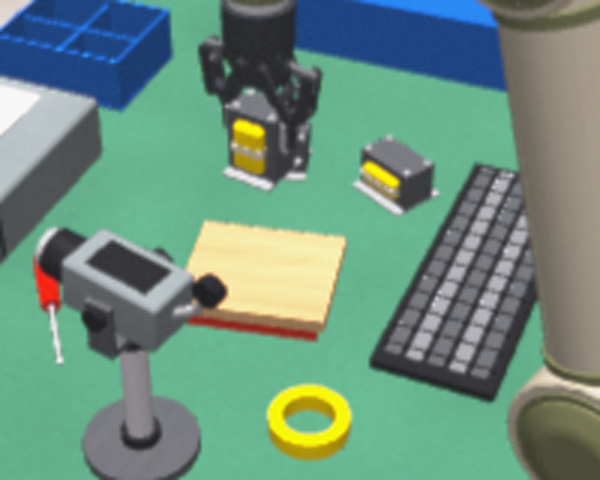

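Call:
{"method": "step_arm", "body": {
  "plan": "0 0 2 0 50;0 0 5 0 50;0 0 8 0 50;0 0 10 0 50;0 0 11.5 0 50;0 0 12.4 0 50;0 0 12.8 0 50;0 0 13 0 50;0 0 13 0 50"
}}

```text
time_s: 6.45
eef_pos: [493.5, -19.0, 80.7]
ee_rot: [0.0, 0.761, 0.649, 0.0]
force: [-0.0, 0.2, -5.6]
grip_width: 0.697
```

Call:
{"method": "step_arm", "body": {
  "plan": "0 0 0.1 0 50;0 0 0.2 0 50;0 0 0.3 0 50;0 0 0.4 0 50;0 0 0.5 0 50;0 0 0.6 0 50"
}}

```text
time_s: 7.05
eef_pos: [493.2, -18.8, 74.2]
ee_rot: [-0.0, 0.761, 0.649, -0.0]
force: [0.6, -0.8, -6.0]
grip_width: 0.697
```

Call:
{"method": "step_arm", "body": {
  "plan": "0 0 0.1 0 50;0 0 0.2 0 50;0 0 0.2 0 50"
}}

```text
time_s: 7.35
eef_pos: [493.3, -18.8, 72.3]
ee_rot: [0.0, 0.761, 0.649, 0.0]
force: [-0.8, 0.1, -6.1]
grip_width: 0.695
```

Call:
{"method": "step_arm", "body": {
  "plan": "0 0 0.1 0 50;0 0 0.1 0 50;0 0 0.2 0 50;0 0 0.2 0 50"
}}

```text
time_s: 7.75
eef_pos: [493.3, -18.8, 72.2]
ee_rot: [0.0, 0.761, 0.649, 0.0]
force: [-9.4, 2.5, 17.8]
grip_width: 0.698
```

Call:
{"method": "step_arm", "body": {
  "plan": "0 0 -0.1 0 50;0 0 -0.1 0 50;0 0 -0.1 0 80;0 0 -0.1 0 100;0 0 -0.1 0 100;0 0 -0.1 0 100;0 0 -0.1 0 100"
}}

```text
time_s: 8.45
eef_pos: [493.3, -18.9, 71.3]
ee_rot: [0.0, 0.761, 0.649, 0.0]
force: [-0.6, -0.3, 0.0]
grip_width: 1.002
```

Call:
{"method": "step_arm", "body": {
  "plan": "0 0 -1 0 100;0 0 -3 0 100;0 0 -7 0 100;0 0 -12 0 100;0 0 -17 0 100;0 0 -22 0 100;0 0 -26 0 100;-5 0 -27 0 100;-10 0 -27 0 100;-10 0 -27 0 100"
}}

```text
time_s: 9.45
eef_pos: [476.4, -121.8, 342.0]
ee_rot: [0.001, 0.763, 0.647, -0.0]
force: [0.6, 0.8, 0.3]
grip_width: 0.999
```

Run:
```python
from h import *
go([493,-18,340],None)
ims=[]
for n in ('top','side'):
    p,d=cams.capture(n); np.savez(n+'2.npz',p=p,d=d); C=cloud(n,d); X,Y,Z=C[...,0],C[...,1],C[...,2]
    m=(abs(X-493)<60)&(abs(Y+18)<60)&(Z>112)&(Z<128); q=C[m]; print(n,m.sum(),[np.round(v,1) for v in cv2.minAreaRect(q[:,:2].astype(np.float32))] if m.sum()>5 else '', np.median(q[:,2]) if m.sum() else '')
    u,v=proj(n,[500,120,120])[0].astype(int); im=p[max(v-65,0):v+65,u-65:u+65,::-1]; ims.append(cv2.resize(im,(390,390),interpolation=cv2.INTER_CUBIC)); print(u,v)
cv2.imwrite('pics/placed.png',np.hstack(ims))
```

```text
t 9.45 tcp [ 476.4 -121.8  342. ] ydir -9.4 shift cm [10.51 -0.06  0.18] twist None F [0.6 0.8 0.3] g 0.999 q [-0.49  0.18  1.38 -0.    1.58 -0.32]
top 43 [array([492.2,  -7.4]), array([12.1, 59.2]), np.float64(81.3)] 118.44983676001314
275 201
side 170 [array([495.4, -18.1]), array([47.1, 61.7]), np.float64(83.8)] 120.07305080976046
307 225
```

View pics/placed.png

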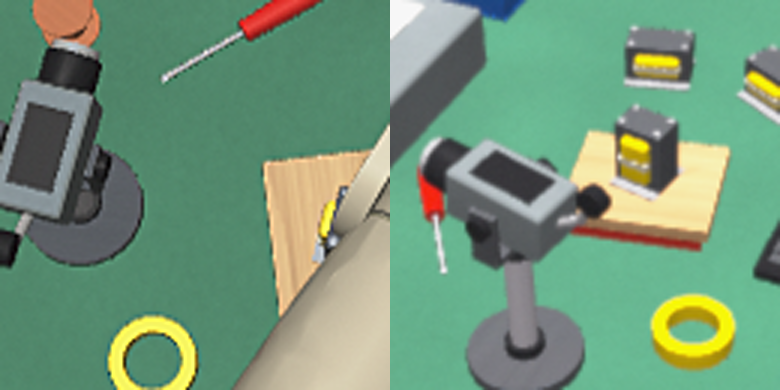

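```bash
cat >> h.py <<'E'
def ray(n,uv):
    i,f,R,t=cal(n); xd=(np.array(uv)-[i['cx'],i['cy']])/f; x=xd.copy()
    for _ in range(30): x=xd/(1+i['k1']*(x@x))
    d=R.T@np.r_[x,1]; return -R.T@t,d/np.linalg.norm(d)
def tri(a,b):
    (o1,d1),(o2,d2)=ray('top',a),ray('side',b); s=np.linalg.lstsq(np.c_[d1,-d2],o2-o1,rcond=None)[0]
    p,q=o1+s[0]*d1,o2+s[1]*d2; return (p+q)/2,p-q
def boxtop(n,p,C,lo=222):
    X,Y,Z=C[...,0],C[...,1],C[...,2]
    m=((X-508)**2+(Y-246)**2<75**2)&(Z>lo); m&=(p.min(-1)>90)
    m=cv2.morphologyEx(m.astype(np.uint8),cv2.MORPH_CLOSE,np.ones((15,15)))>0
    return m&(Z>lo)
E
python3 - <<'E'
from h import *
uv={}
for n in ('top','side'):
    z=np.load(n+'2.npz'); p=z['p'].astype(int); C=cloud(n,z['d']); X,Y,Z=C[...,0],C[...,1],C[...,2]
    dark=(p.max(-1)<75)
    m=dark&(X>385)&(X<450)&(Y>225)&(Y<310)&(Z>220)
    v,u=np.nonzero(m); uv[n]=(u.mean(),v.mean()); r=cv2.minAreaRect(np.c_[u,v].astype(np.float32)); print(n,'grip px',m.sum(),np.round(uv[n],1),r)
    b=boxtop(n,p,C); q=C[b]; q=q[~np.isnan(q[:,0])]; r=cv2.minAreaRect(q[:,:2].astype(np.float32)); print(' box',len(q),[np.round(x,1) for x in r],np.median(q[:,2]))
    A=np.c_[q[:,:2]-q[:,:2].mean(0),np.ones(len(q))]; k=np.linalg.lstsq(A,q[:,2],rcond=None)[0]; print(' slope',np.round(k,3))
    m=(np.hypot(X-508,Y-246)<75)&(Z>5)&(Z<22)&(p.max(-1)-p.min(-1)<25); q=C[m][:,:2]
    A=np.c_[2*q,np.ones(len(q))]
    h=cv2.convexHull(q.astype(np.float32))[:,0]; h=h.astype(float); s=np.linalg.lstsq(np.c_[2*h,np.ones(len(h))],(h**2).sum(1),rcond=None)[0]; print(' foot hullfit',np.round(s[:2],1),np.sqrt(s[2]+s[0]**2+s[1]**2),np.median(C[m][:,2]))
print('grip',*[np.round(a,1) for a in tri(uv['top'],uv['side'])])
E
```

```text
top grip px 100 [211.8 218. ] ((215.97296142578125, 213.8378448486328), (10.760673522949219, 25.6249942779541), 46.84760665893555)
 box 1103 [array([498. , 246.5]), array([ 88. , 126.9]), np.float64(81.6)] 236.43441620238212
 slope [ 9.6000e-02 -1.3000e-02  2.3591e+02]
 foot hullfit [507.1 241.6] 57.602879822041785 13.96493193948508
side grip px 80 [309.  226.9] ((308.7500305175781, 226.75003051757812), (9.192388534545898, 8.485280990600586), 45.0)
 box 797 [array([504.8, 247.4]), array([137.7,  89.1]), np.float64(6.1)] 237.90487535769043
 slope [ 7.40000e-02 -1.09000e-01  2.36744e+02]
 foot hullfit [513.1 248.9] 59.359954647226786 16.848701057660442
grip [420.2 260.5 249.1] [-5.3 -1.5 -1.3]
```

Run:
```python
from h import *
go([420.5,260.5,310],79)
```

```text
t 9.55 tcp [ 477.1 -118.2  341.8] ydir -9.2 shift cm [ 36.48 -11.65   3.18] twist -88.21703629594634 F [-0.4 -0.4 -0.1] g 1.004 q [-0.48  0.18  1.38  0.    1.58 -0.32]
```

Call:
{"method": "step_arm", "body": {
  "plan": "36.5 -11.7 0 -88.2 100;36.5 -11.7 0 -88.2 100;36.5 -11.7 0 -88.2 100;36.5 -11.7 0 -88.2 100;36.5 -11.7 0 -88.2 100;36.5 -11.7 0 -88.2 100;36.5 -11.7 0 -88.2 100;36.5 -11.7 0 -88.2 100;36.5 -11.7 3.2 -88.2 100;36.5 -11.7 3.2 -88.2 100"
}}

```text
time_s: 10.55
eef_pos: [417.2, 263.1, 306.3]
ee_rot: [-0.003, 0.109, 0.994, -0.001]
force: [-0.1, 0.6, 0.4]
grip_width: 1.001
```

Call:
{"method": "step_arm", "body": {
  "plan": "0 0 0 -2.3 100;0 0 0 -2.3 100;0 0 0 -2.3 100"
}}

```text
time_s: 10.85
eef_pos: [419.1, 262.0, 309.6]
ee_rot: [0.0, 0.095, 0.996, 0.0]
force: [0.4, -0.9, 0.1]
grip_width: 1.005
```

Run:
```python
from h import *
go([420.5,260.5,233],79)
p,d=cams.capture('side'); u,v=proj('side',[430,260,260])[0].astype(int)
im=cv2.resize(p[v-50:v+50,u-65:u+65,::-1],None,fx=5,fy=5,interpolation=cv2.INTER_CUBIC)
s=readout.sense()['eef_pos']
for q,c in ((s,(0,0,255)),(s-[0,0,61],(255,0,255)),([420.5,260.5,249],(0,255,255))):
    cv2.circle(im,tuple(((proj('side',q)[0]-[u-65,v-50])*5).astype(int)),4,c,-1)
cv2.imwrite('pics/grip.png',im)
```

```text
t 10.85 tcp [419.1 262.  309.6] ydir 79.1 shift cm [-0.16 -0.12  7.66] twist 0.13034064517721333 F [ 0.4 -0.9  0.1] g 1.005 q [ 0.32  0.2   1.44  0.    1.5  -1.06]
```

View pics/grip.png

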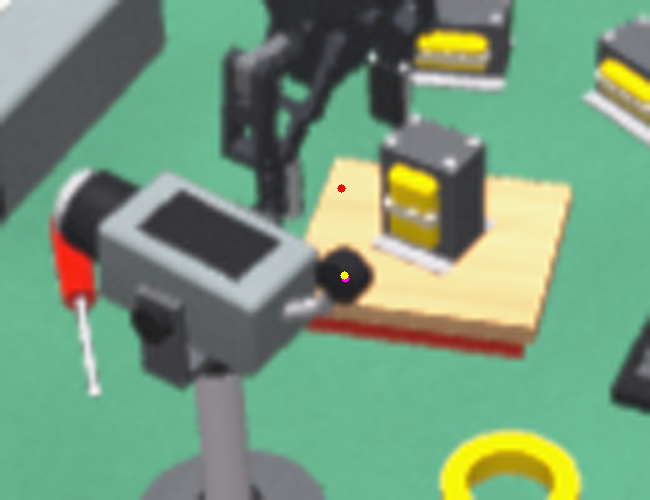

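Run:
```python
from h import *
p,d=cams.capture('side'); C=cloud('side',d); u,v=proj('side',[430,260,260])[0].astype(int)
c=readout.sense()['eef_pos']; a=np.radians(79.1); y=np.array([np.cos(a),np.sin(a),0]); x=np.array([-y[1],y[0],0])
for s in (1,-1):
  for k in (42.5,57): print(s,k,[np.round((proj('side',c+s*k*y+b*x+[0,0,13])[0]-[u-65,v-50])*5).astype(int).tolist() for b in (-11,11)])
# finger points, in the tool's (x,y) offsets
q=(C-c)[d>0]; q=q[(abs(q[:,0])<90)&(abs(q[:,1])<90)&(q[:,2]>-15)&(q[:,2]<60)]
for lo in range(-10,60,10):
    r=q[(q[:,2]>=lo)&(q[:,2]<lo+10)]
    if len(r)>3:
        yy=r@y; xx=r@x
        for nm,mm in (('near',yy>0),('far',yy<=0)):
            if mm.sum()>3: print(lo,nm,mm.sum(),'along',np.round(np.percentile(yy[mm],[5,50,95])),'across',np.round(np.percentile(xx[mm],[5,50,95])))
```

```text
1 42.5 [[272, 204], [307, 219]]
1 57 [[254, 219], [289, 235]]
-1 42.5 [[371, 119], [406, 133]]
-1 57 [[387, 106], [422, 119]]
10 near 7 along [46. 50. 51.] across [-7.  5.  9.]
10 far 12 along [-45. -43. -40.] across [-12.   1.   8.]
20 near 31 along [43. 52. 58.] across [-8.  4.  8.]
20 far 26 along [-47. -43. -41.] across [-12.   0.   8.]
30 near 25 along [47. 56. 58.] across [-9.  4.  9.]
30 far 25 along [-47. -43. -40.] across [-9.  4.  9.]
40 near 26 along [45. 54. 58.] across [-4.  4.  9.]
40 far 30 along [-47. -42. -39.] across [-13.  -2.   7.]
50 near 11 along [47. 53. 57.] across [ 4.  8. 11.]
50 far 26 along [-65. -45. -42.] across [-11.   3.  10.]
```

Call:
{"method": "step_arm", "body": {
  "plan": "-0.3 0 2 0 100;-0.3 0 4 0 100;-0.3 0 6 0 100;-0.3 0 7.2 0 100;-0.3 0 7.7 0 100;-0.3 0 7.7 0 100"
}}

```text
time_s: 11.55
eef_pos: [422.5, 260.8, 232.3]
ee_rot: [-0.0, 0.095, 0.996, -0.0]
force: [-0.0, -0.2, 0.3]
grip_width: 1.002
```

Call:
{"method": "step_arm", "body": {
  "plan": "0 0 0 0 60;0 0 0 0 40;0 0 0 0 20;0 0 0 0 10;0 0 0 0 10;0 0 0 0 10;0 0 0 0 10;0 0 0 0 10",
  "grip_force": 30
}}

```text
time_s: 12.35
eef_pos: [422.6, 261.0, 232.5]
ee_rot: [0.0, 0.094, 0.996, 0.0]
force: [-1.3, 2.5, 2.3]
grip_width: 0.182
```

Run:
```python
from h import *
go([512,248,233])
p,d=cams.capture('side'); u,v=proj('side',[430,260,260])[0].astype(int)
im=cv2.resize(p[v-50:v+50,u-65:u+65,::-1],None,fx=5,fy=5,interpolation=cv2.INTER_CUBIC)
cv2.imwrite('pics/grip2.png',im)
```

```text
t 12.35 tcp [422.6 261.  232.5] ydir 79.2 shift cm [-9.02  0.4  -0.04] twist None F [-1.3  2.5  2.3] g 0.182 q [ 0.32  0.25  1.58  0.    1.31 -1.07]
```

View pics/grip2.png

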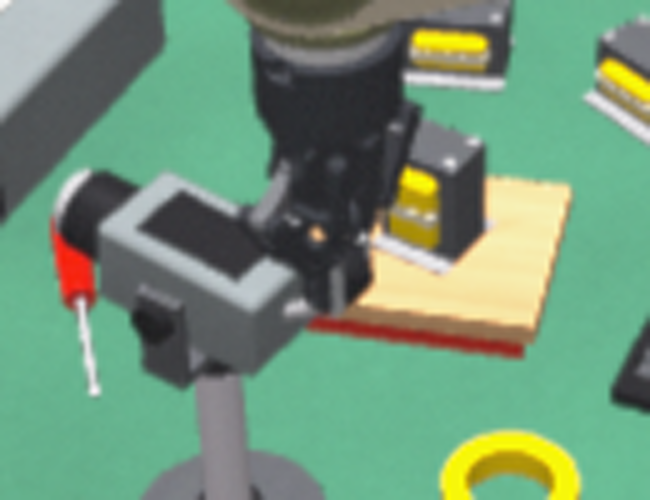

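```bash
cat > arc.py <<'E'
from h import *
def arc(P,dphi,dz=None,dr=None,n=10):
    "rows: rotate the TCP about P by dphi (deg, anticlockwise), radius change dr, height change dz (lists or 0)"
    s=readout.sense(); w,x,y,z=s['ee_rot']; R=Ro.from_quat([x,y,z,w]).as_matrix(); c=s['eef_pos']
    v=c[:2]-P; r=np.hypot(*v); f=np.arctan2(v[1],v[0]); out=[]
    for k in range(1,n+1):
        t=k/n; a=f+np.radians(dphi*t); rr=r+(dr(t) if dr else 0); q=np.r_[P+rr*np.array([np.cos(a),np.sin(a)]),c[2]+(dz(t) if dz else 0)]
        d=R.T@(q-c)/10; out.append('%.2f %.2f %.2f %.1f 10'%(*d,-dphi*t))
    print('r',round(r,1),'phi',round(np.degrees(f),1),'ydir',np.degrees(np.arctan2(R[1,1],R[0,1])),'F',np.round(s['force'],1),'T',np.round(s['wrist_torque'],2)); print(';'.join(out))
E
python3 -c "
from arc import *
arc(np.array([513.5,246.]),-42)"
```

```text
r 92.1 phi 170.6 ydir 79.16861924829811 F [0.  3.8 3.4] T [0.49 0.   0.4 ]
-0.01 0.68 0.00 4.2 10;-0.06 1.35 0.00 8.4 10;-0.17 2.01 0.00 12.6 10;-0.33 2.67 0.00 16.8 10;-0.53 3.32 0.00 21.0 10;-0.78 3.94 0.00 25.2 10;-1.07 4.55 0.00 29.4 10;-1.41 5.14 0.00 33.6 10;-1.79 5.69 0.00 37.8 10;-2.21 6.22 0.00 42.0 10
```

Call:
{"method": "step_arm", "body": {
  "plan": "0 0.7 0 4.2 10;-0.1 1.3 0 8.4 10;-0.2 2 0 12.6 10;-0.3 2.7 0 16.8 10;-0.5 3.3 0 21 10;-0.8 3.9 0 25.2 10;-1.1 4.5 0 29.4 10;-1.4 5.1 0 33.6 10;-1.8 5.7 0 37.8 10;-2.2 6.2 0 42 10"
}}

```text
time_s: 13.4
eef_pos: [456.2, 317.3, 232.5]
ee_rot: [0.0, 0.447, 0.895, -0.0]
force: [0.4, -2.2, 2.8]
grip_width: 0.186
```

```bash
python3 -c "
from arc import *
p,d=cams.capture('side'); 
arc(np.array([513.5,246.]),-42)"
```

```text
r 91.5 phi 128.4 ydir 36.74535772245809 F [1.5 1.2 4.7] T [ 0.16 -0.36 -0.11]
-0.01 0.67 0.00 4.2 10;-0.06 1.34 0.00 8.4 10;-0.16 2.00 0.00 12.6 10;-0.31 2.66 0.00 16.8 10;-0.51 3.30 0.00 21.0 10;-0.76 3.92 0.00 25.2 10;-1.05 4.52 0.00 29.4 10;-1.38 5.11 0.00 33.6 10;-1.76 5.66 0.00 37.8 10;-2.17 6.19 0.00 42.0 10
```

Call:
{"method": "step_arm", "body": {
  "plan": "0 0.7 0 4.2 10;-0.1 1.3 0 8.4 10;-0.2 2 0 12.6 10;-0.3 2.7 0 16.8 10;-0.5 3.3 0 21 10;-0.8 3.9 0 25.2 10;-1.1 4.5 0 29.4 10;-1.4 5.1 0 33.6 10;-1.8 5.7 0 37.8 10;-2.2 6.2 0 42 10"
}}

```text
time_s: 14.45
eef_pos: [518.5, 336.2, 232.1]
ee_rot: [0.001, 0.737, 0.676, -0.001]
force: [-2.2, -6.0, 2.4]
grip_width: 0.183
```

```bash
python3 -c "
from arc import *
P=np.array([513.5,246.])
for n in ('side','top'):
    p,d=cams.capture(n); np.savez(n+'3.npz',p=p,d=d)
rr=lambda q:90*np.cos(q)-50*np.sin(q); zz=lambda q:50*np.cos(q)+90*np.sin(q)
t0=-.1; q=lambda t:t0+(.455-t0)*t
arc(P,0,lambda t:zz(q(t))-zz(t0),lambda t:rr(q(t))-rr(t0))
print(rr(t0),210+zz(t0),rr(.455),210+zz(.455))"
```

```text
r 90.4 phi 86.5 ydir -4.913280919791492 F [ 0.6 -6.1  2.3] T [-1.01  0.01 -0.19]
-0.24 0.01 -0.52 0.0 10;-0.51 0.01 -1.02 0.0 10;-0.81 0.02 -1.51 0.0 10;-1.13 0.03 -1.98 0.0 10;-1.48 0.04 -2.43 0.0 10;-1.86 0.04 -2.86 0.0 10;-2.26 0.05 -3.27 0.0 10;-2.67 0.06 -3.66 0.0 10;-3.12 0.07 -4.02 0.0 10;-3.58 0.09 -4.36 0.0 10
94.54204570736374 250.76520076568676 58.87037684577784 294.46465965145484
```

Call:
{"method": "step_arm", "body": {
  "plan": "-0.2 0 -0.5 0 10;-0.5 0 -1 0 10;-0.8 0 -1.5 0 10;-1.1 0 -2 0 10;-1.5 0 -2.4 0 10;-1.9 0 -2.9 0 10;-2.3 0 -3.3 0 10;-2.7 0.1 -3.7 0 10;-3.1 0.1 -4 0 10;-3.6 0.1 -4.4 0 10"
}}

```text
time_s: 15.55
eef_pos: [515.8, 301.5, 276.0]
ee_rot: [-0.001, 0.736, 0.677, -0.001]
force: [-1.4, -0.3, -11.2]
grip_width: 0.18
```

```bash
python3 -c "
from arc import *
P=np.array([513.5,246.]); arc(P,0,n=1)
ims=[]
for n in ('side','top'):
    p,d=cams.capture(n); np.savez(n+'4.npz',p=p,d=d); u,v=proj(n,[510,200,220])[0].astype(int); ims.append(cv2.resize(p[v-50:v+50,u-50:u+50,::-1],(400,400),interpolation=cv2.INTER_CUBIC))
cv2.imwrite('pics/tilt.png',np.hstack(ims)); print(readout.sense()['eef_pos'])"
```

```text
r 55.5 phi 87.7 ydir -4.802902775801684 F [ -1.4  -0.3 -11.2] T [0.21 0.17 0.15]
0.00 0.00 0.00 0.0 10
[515.93965412 300.7032594  276.49509675]
```

View pics/tilt.png

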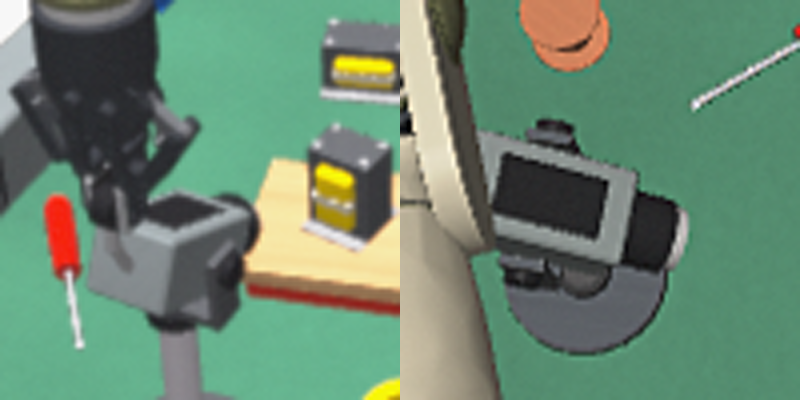

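```bash
cat > axis.py <<'E'
from h import *
def plane(n,npz,P=(512,247)):
    "fit the camera box's top plane: RANSAC then LSQ; returns yaw (deg), tilt (rad)"
    z=np.load(npz); C=cloud(n,z['d']); X,Y,Z=C[...,0],C[...,1],C[...,2]
    m=(np.hypot(X-P[0],Y-P[1])<65)&(Z>195)&(Z<270); q=C[m]; rng=np.random.default_rng(0); best=None
    for _ in range(2000):
        a=q[rng.choice(len(q),3,False)]; nn=np.cross(a[1]-a[0],a[2]-a[0]); L=np.linalg.norm(nn)
        if L<200: continue
        nn/=L; nn*=np.sign(nn[2])
        if nn[2]<.75: continue
        k=abs((q-a[0])@nn)<2
        if best is None or k.sum()>best.sum(): best=k
    r=q[best]; c=r.mean(0); nn=np.linalg.svd(r-c,full_matrices=False)[2][2]; nn*=np.sign(nn[2])
    h=(np.r_[P,210]-c)@-nn
    uv=cv2.minAreaRect(r[:,:2].astype(np.float32))
    print(n,len(r),'normal',np.round(nn,3),'tilt',round(np.arccos(nn[2]),3),'yaw(n)',round(np.degrees(np.arctan2(nn[1],nn[0])),1),'c',np.round(c,1),'h over pivot',round(-h,1) ,'rect',[np.round(x,1) for x in uv])
    return r
E
python3 -c "
from axis import *
for k in '0234':
  for n in ('side','top'): plane(n,n+(k)+'.npz')"
```

```text
side 432 normal [-0.092  0.032  0.995] tilt 0.097 yaw(n) 160.9 c [511.3 249.6 239.1] h over pivot -29.1 rect [array([516.3, 248.6]), array([ 63.7, 119.3]), np.float64(80.9)]
top 561 normal [-0.096  0.024  0.995] tilt 0.099 yaw(n) 165.8 c [507.6 245.3 236.9] h over pivot -27.1 rect [array([513.6, 243.1]), array([ 63. , 123.4]), np.float64(80.0)]
side 411 normal [-0.092  0.026  0.995] tilt 0.096 yaw(n) 163.9 c [511.3 250.9 238.8] h over pivot -28.8 rect [array([516.9, 249.1]), array([ 65. , 118.6]), np.float64(80.7)]
top 587 normal [-0.103  0.017  0.995] tilt 0.104 yaw(n) 170.5 c [506.8 243.3 236.4] h over pivot -26.8 rect [array([512.3, 243.3]), array([ 63.1, 122.4]), np.float64(80.3)]
side 280 normal [-0.003  0.098  0.995] tilt 0.098 yaw(n) 91.6 c [504.2 242.  240.1] h over pivot -29.5 rect [array([513.2, 248.7]), array([113.3,  61.9]), np.float64(85.2)]
top 514 normal [-0.014  0.089  0.996] tilt 0.09 yaw(n) 99.1 c [507.6 241.3 237.2] h over pivot -26.7 rect [array([507.1, 241.3]), array([116.2,  63. ]), np.float64(84.7)]
side 202 normal [-0.074 -0.425  0.902] tilt 0.446 yaw(n) -99.9 c [504.4 234.9 236.6] h over pivot -29.7 rect [array([510.1, 234.6]), array([99.3, 61.7]), np.float64(87.3)]
top 485 normal [-0.005 -0.435  0.9  ] tilt 0.45 yaw(n) -90.6 c [508.9 228.6 232.5] h over pivot -28.3 rect [array([507.2, 233.2]), array([96.1, 63.2]), np.float64(85.2)]
```

Call:
{"method": "step_arm", "body": {
  "plan": "0 0 0 0 20;0 0 0 0 40;0 0 0 0 60;0 0 0 0 60;0 0 0 0 60;0 0 0 0 60"
}}

```text
time_s: 16.25
eef_pos: [516.6, 301.5, 276.4]
ee_rot: [0.0, 0.736, 0.677, 0.0]
force: [0.6, 0.9, 1.3]
grip_width: 0.596
```

Call:
{"method": "step_arm", "body": {
  "plan": "0 0 -1 0 60;0 0 -3 0 60;0 0 -6 0 60;0 0 -9 0 60;0 0 -12 0 60;-3 0 -13 0 60;-8 0 -13 0 60;-13 0 -13 0 60;-18 0 -13 0 60;-23 0 -13 0 60"
}}

```text
time_s: 17.25
eef_pos: [496.4, 70.5, 407.2]
ee_rot: [0.0, 0.736, 0.677, 0.0]
force: [0.4, -0.4, -0.7]
grip_width: 0.6
```

```bash
python3 -c "
from axis import *
go([300,-300,400])
for n in ('side','top'):
    p,d=cams.capture(n); np.savez(n+'5.npz',p=p,d=d); plane(n,n+'5.npz')
"
```

```text
t 17.25 tcp [496.4  70.5 407.2] ydir -4.8 shift cm [-38.58 -16.45   0.7 ] twist None F [ 0.4 -0.4 -0.7] g 0.6 q [-0.09  0.2   1.19 -0.    1.75 -0.01]
side 209 normal [-0.049 -0.399  0.915] tilt 0.414 yaw(n) -97.0 c [507.9 245.9 242. ] h over pivot -29.9 rect [array([511.8, 253.4]), array([116.6,  59.3]), np.float64(89.6)]
top 366 normal [-0.084 -0.388  0.918] tilt 0.409 yaw(n) -102.2 c [506.5 252.1 242.6] h over pivot -28.3 rect [array([508.8, 260.3]), array([84.7, 62. ]), np.float64(85.3)]
```

Call:
{"method": "step_arm", "body": {
  "plan": "-38 -16 0 0 60;-38 -16 0 0 60;-38 -16 0 0 60;-38 -16 0 0 60;-38 -16 0 0 60;-38 -16 0 0 60;-38 -16 0 0 60;-38 -16 0 0 60;-38 -16 0 0 60;-38 -16 0 0 60"
}}

```text
time_s: 18.35
eef_pos: [305.1, -293.7, 406.5]
ee_rot: [-0.0, 0.737, 0.676, 0.0]
force: [0.7, 0.1, 0.8]
grip_width: 0.599
```

```bash
cat > chk.py <<'E'
from axis import *
import sys
k=sys.argv[1]; ims=[]
for n in ('side','top'):
    p,d=cams.capture(n); np.savez(n+k+'.npz',p=p,d=d); plane(n,n+k+'.npz'); C=cloud(n,d); X,Y,Z=C[...,0],C[...,1],C[...,2]
    m=(abs(X-493)<60)&(abs(Y+18)<60)&(Z>112)&(Z<128); q=C[m]; print(' unit',m.sum(),[np.round(v,1) for v in cv2.minAreaRect(q[:,:2].astype(np.float32))])
    m=(abs(X-493)<120)&(abs(Y+18)<110)&(Z>34)&(Z<46)&(p[...,0].astype(int)>p[...,2].astype(int)+25); print(' board',[np.round(v,1) for v in cv2.minAreaRect(C[m][:,:2].astype(np.float32))])
    u,v=proj(n,[505,120,150])[0].astype(int); im=cv2.resize(p[v-65:v+65,u-65:u+65,::-1],(390,390),interpolation=cv2.INTER_CUBIC)
    f=lambda P:tuple(((proj(n,P)[0]-[u-65,v-65])*3).astype(int))
    cv2.line(im,f([513,246,210]),f([493,-19,80]),(0,0,255),1); ims.append(im)
cv2.imwrite(f'pics/c{k}.png',np.hstack(ims))
E
python3 chk.py 6
```

```text
side 213 normal [-0.069 -0.429  0.901] tilt 0.45 yaw(n) -99.1 c [507.3 238.4 237.9] h over pivot -29.2 rect [array([510.4, 235.5]), array([99.2, 61.9]), np.float64(89.1)]
 unit 175 [array([498. , -16.7]), array([53.1, 64.9]), np.float64(77.7)]
 board [array([495.3, -13.5]), array([169.6, 154.2]), np.float64(11.9)]
top 554 normal [-0.045 -0.437  0.898] tilt 0.455 yaw(n) -95.9 c [507.  233.1 234.2] h over pivot -28.0 rect [array([506.9, 232.9]), array([99.1, 63.3]), np.float64(84.6)]
 unit 331 [array([489.9, -22.2]), array([41.5, 61.6]), np.float64(80.4)]
 board [array([490.6, -19.4]), array([170.7, 149.8]), np.float64(11.7)]
```

View pics/c6.png

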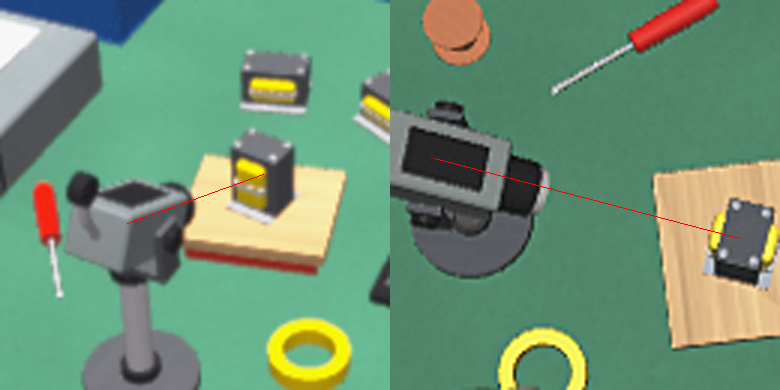

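```bash
python3 -c "
from h import *
s=readout.sense(); print(s['time_s'],np.abs(s['dq']).max(),s['force'])
for r in spotter.regions_of('top','wide_a')[:2]: print(r['conf'],r['extent'])
print(workorder.finish_job())"
```

```text
18.45 0.0205760719304562 [ 0.30321965  1.46316278 -0.4487576 ]
0.75 [414.1, 193.6, 27.3, 35.1]
0.66 [412.8, 250.0, 35.2, 35.4]
the job is handed in; nothing more can be done
None
```

I moved the tall transformer onto the middle of the larger wooden board and released it there. I then swivelled and tilted the camera by its grip until it looked at the transformer, cleared the arm away and handed the job in at about 18.5 s. No verdict is reported.

Last checks:
- **Transformer:** it stands upright, within about 4 mm of the board's centre in both pictures. The highest wrist reading I saw while setting it down was about 24 N above its hanging weight (limit 100 N).
- **Camera tilt:** it measured 0.450 and 0.455 rad in the two pictures, against 0.455 needed.
- **Camera swivel:** the direction of sight is about -95° against -94.3° needed. That puts the line of sight an estimated 2–7 mm to the side of the transformer's middle (limit 20 mm).
- **Wide transformers:** their image positions agree with the start to within 2–3 pixels, which is the detector's noise. They were never touched.
- **Arm:** it stands clear, and the force readings are close to zero.

**Disagreements:**
- The two cameras' positions differed by about 5–6 mm. The side camera agreed better with the gripper, so I trusted it for positions.
- The side camera's own swivel reading (-91° to -99°, from few points) was too rough to use. For swivel I relied on the top picture and the jaw angle.
- One tilt measurement of about 0.41 rad came while the arm still blocked the view. It went away once the arm was clear.

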